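# Probe a bronze jar through its guide tube and show the gauge tip to the reader

### The job

Unlock the guide tube in the mouth of the tilted bronze jar: draw its stop pin straight up out of the plate and park it in the notch of the small notch stand, hanging upright by its flange, and let go of it. Then take the gauge rod from its rest, slide it gently down the guide tube until its collar stops on the tube's mouth, draw it out again, and hold it level with its tip midway between the two facing windows of the optical reader, touching nothing but the gripper. Finish still holding the rod there, quite still, and leave everything else on the table where it is.

Things in the scene. Friction and masses are not known exactly. Their poses are not given: they have to be found in the camera images.
- fixture: Fixed stand: dark bronze jar (110 mm across) tilted on foam, a guide tube in its mouth. Origin on the table under the centre of the tube's mouth; z up; x level, the way the mouth faces (roughly away from the robot). A level plate, 62 x 50 x 10 mm, top 95 mm above the table, just below the mouth, has an upright through bore, 11 mm wide, at x = 22 mm, y = 0: the stop pin in it bars the tube.
- guide_tube: Fixed steel tube, bore 16 mm, 100 mm long, with a mouth flange 36 mm across; open below into the hollow jar (40 mm more of free way). Origin at the centre of the mouth's face, 130 mm above the table; z along the tube, out of the mouth, rising 20 degrees above level; its level part is the fixture's x. The rod goes in along -z.
- stop_pin: Loose upright steel pin, 60 g. Origin at the centre of the underside of its flange (20 mm across, 4 mm thick), z up. Below it a foot 8 mm thick, 30 mm long; above it a stem 8 mm thick, then a round knob 16 mm across from z = 58 to 82 mm, to grip. At the start it hangs by its flange in the plate's bore (origin 95 mm above the table) and must rise 32 mm to clear it.
- notch_stand: Small fixed aluminium stand with a level notched plate, 8 mm thick, top 50 mm above the table, 44 mm wide in y. The notch is a slot 13 mm wide, open towards +x, from x = -6.5 mm to the plate's edge at x = 20 mm. Origin on the table under point notch; z up.
- notch (a point): Where the parked pin's origin belongs: in the notch, 50 mm above the table on the plate's top surface. The pin may be lowered in from above, its foot through the slot and its flange resting on the plate.
- gauge_rod: Loose gauge rod, 160 g, level in its rest, axis 75 mm above the table, tip roughly to the robot. Origin at the centre of the collar's face on the tip side; x from tip to handle; z up. Round stem 10 mm thick from the tip (x = -100 mm, last 6 mm tapered) to the collar (28 mm across, x = 0 to 8 mm); handle 16 x 16 mm square, x = 8 to 88 mm. Centre of mass about x = 18 mm.
- rod_tip (a point): The very end of the rod's stem, on its axis, 100 mm from the collar's face.
- rod_rest: Fixed white rest, base 190 x 60 x 10 mm, two saddle posts 12 mm thick, 40 mm wide: under the stem (x = 40 mm) and under the handle's end (x = 176 mm); cheeks up to 84 and 81 mm above the table. Between them the first 60 mm of the handle are free, with 65 mm of air below. Origin on the table under the lying rod's tip; x along the rod to the handle.
- reader: Fixed optical reader: base 80 x 150 x 16 mm with two white towers, 120 mm tall, 44 mm deep (x), their inner faces 80 mm apart (y = -40 and 40 mm), each with a round window centred 90 mm above the table. Origin on the table midway between the towers; z up; the passage between the towers runs along its x axis.
- reading_point (a point): The point midway between the two windows, 90 mm above the table: the rod's tip belongs here, with the rod level and lying along the passage, handle clear of the towers.
- jar: Bystander: amber glass jar, 48 mm across, 50 mm tall, beside the fixture. Leave it alone. Origin under its centre.
- brush: Bystander: brush, 170 mm long, lying on the table.
- dish: Bystander: shallow glass dish, 76 mm across.
- sherd: Bystander: flat bronze sherd, about 65 x 36 x 8 mm.
- wash_bottle: Bystander: white bottle, 56 mm across, 110 mm tall.
- foam_block: Bystander: pale foam block, 90 x 60 x 30 mm.
Things that resemble listed ones, but are neither listed nor needed, are in the scene too. What is shaped like the gauge_rod but orange or purple is not meant. Leave any green look-alike of the notch_stand alone.

How it is judged:
By the outcome, as a careful person would: the job done as asked, in the order asked, and still so for the second after the job is handed in, while the arm keeps its last pose, push and grip.
It also fails if it takes over 59 s, if anything falls off the work surface, if the arm or the gripper's body presses on something with over 40 N, if the wrist force passes 120 N, or if a joint passes its speed limit or range.

### The arm

A 6-joint arm with a two-finger parallel gripper is mounted at the origin on the work surface. World frame = base frame: x ahead of the robot, y to its left, z up, the work surface at z = 0. Lengths are in m, angles in rad, forces in N, time in s.
With the tool pointing down it reaches from about 0.35 to 0.85 m from the base axis. Payload 8.1 kg.
Tool frame: the origin (TCP) lies between the finger pads; the fingertips stand 11 mm ahead of it and the grasp point (between the pads) lies 8 mm behind it (robot.tips_ahead is the distance from the TCP to the fingertips, in m); z points along the fingers, y is the line along which they close (so a half turn about z gives the same grasp; the last joint's range is limited). The gripper opens to 93 mm and grips with 3 to 60 N. Pads are 15 mm wide; open, the fingers measure 128 mm over their backs; the gripper's body (75 mm by 188 mm) begins 65 mm behind the grasp point.
Start: joints at [-0.085, 0.13, 1.488, -0, 1.523, -0.085], TCP at [0.6, 0, 0.23] pointing down, gripper open.
Joint ranges: [-2.96, 2.96], [-0.89, 2.26], [0.02, 2.5], [-1.34, 4.48], [0, 2.73], [-2.66, 2.66]. Speed limits (rad/s): [2.39, 2.39, 2.79, 3.14, 3.14, 3.14].

### API

Orientations are given as a rotation vector (axis times angle).
In Python, from plant import robot gives the robot as it stands. The module is installed in compiled form; this text tells all that it offers.
- The arm moves only by the tool move_arm, never from a script. Its argument "deltas" is one flat list of numbers, 7 for each row, row after row: the shift along the tool's x, y, z in m, then the turn, a rotation vector about the tool's x, y, z in rad, then the opening, from 0 (shut) to 1 (fully open). A call has 1 to 12 rows; each row is the pose to reach, as a shift and turn from the pose commanded when the call began, along the tool's axes at that moment; what a row does not reach only later rows make up. A row lasts 1/8 s, in which the tool goes at most 62.5 mm and 10.7 degrees, less where a joint would pass 70% of its speed; a pose out of reach is approached as far as the arm can. A call with a gripper value outside its range is refused whole. The fingers move at their own pace and stop on an object; "squeeze" is the grip in N (left out, the last holds). Time passes only in rows, so rows that repeat a pose let the fingers close. It gives the time, the measured TCP pose, the force, the opening and the grip force at its end, in the units of the state.
- robot.read_state(): the state, without advancing time (a new reading comes with each control period).
- robot.read_camera(name): name is "scene" or "side" or "wrist"; returns (picture, depth): 400x640x3 uint8, red, green, blue; 400x640 float32, m along the optical axis (not along the pixel's ray), 0 where there is no reading.
- robot.camera_model(name): a dict with "K" (3x3 intrinsics, pixels), "R" (3x3) and "t" (3): a world point X has camera coordinates R X + t; the wrist camera has in their place "tool_from_camera" (4x4, takes a point from camera to tool coordinates, whose origin is the TCP and whose axes are the flange's). Camera axes: x right, y down, z forward; pixel columns grow to the right and rows downward; lengths in m; the calibration is good to about 2 mm. A picture is of the moment at which its call begins: read the wrist's pose just before it. camera_model takes no time and is no camera call.
- robot.close_job(): hands the job in; it is judged then, once.
Trained networks look in the newest picture that a camera, given by its name, has taken for a name from the list of things; names that differ only in an ending like _2 or _b are one class to them, and where a whole thing is asked for, a point or a joint stands for the part that bears it (a point fixed in the world has none). Each returns a list of dicts, best first, with "confidence" (0 to 1); they miss things now and then, are a little off and sometimes report something else, mostly with a low value. They report only what shows in the picture. A call takes as long as a camera call. They do not tell look-alikes from the thing itself.
- robot.recognise(camera, label): "uv" ([column, row] in pixels, amid what is visible of it).
The state is a dict: "t": time; "q": joint angles; "dq": joint speeds; "joint_torque": joint torques, N m; "tool_pos": TCP position; "orientation": TCP orientation; "force": force on the tool from outside, world axes, zero at the start; "wrist_torque": the same for the moment, N m; "opening": finger opening in m; "gripper_force": force on a finger pad.
Only numpy, scipy, OpenCV 4.12 (cv2) and the standard library are available. Lean on these libraries where they do the work, as an engineer would, in place of code of your own. Each camera call takes 0.05 s, during which the arm holds its last target. There are 200 camera calls.

## Working session

There is one attempt and no reset: what is moved stays moved. The work goes in short steps, Python scripts to look and compute and a tool call to move; the robot and the scene stay as the last step left them, time stands still between calls to the robot, and variables do not carry over. Pictures are saved under pics/ and viewed, at most 12 in all, crops included, and the job is handed in when it is done.

Besides the shell and the picture viewer there is one more tool, called after ">>>" as name(argument=value, ...) on one line, values as JSON. move_arm: Moves the arm, as the interface text tells. Its arguments: {"type":"object","properties":{"deltas":{"type":"array","items":{"type":"number"}},"squeeze":{"type":"number"}},"required":["deltas"]}

```bash
mkdir -p pics; cat > h.py <<'E'
import numpy as np, cv2
from scipy.spatial.transform import Rotation as Ro
from plant import robot
def snap(n):
    s=robot.read_state(); p,d=robot.read_camera(n); m=robot.camera_model(n); K=np.array(m["K"])
    if n=="wrist":
        T=np.eye(4);T[:3,:3]=Ro.from_rotvec(s["orientation"]).as_matrix();T[:3,3]=s["tool_pos"]
        W=T@np.array(m["tool_from_camera"])
    else:
        C=np.eye(4);C[:3,:3]=m["R"];C[:3,3]=np.ravel(m["t"]);W=np.linalg.inv(C)
    return p,d,K,W
def cloud(d,K,W):
    v,u=np.indices(d.shape); P=np.stack([(u-K[0,2])/K[0,0]*d,(v-K[1,2])/K[1,1]*d,d],-1)
    P=P@W[:3,:3].T+W[:3,3]; P[d==0]=np.nan; return P
def save(n,p): cv2.imwrite("pics/"+n+".png",cv2.cvtColor(p,cv2.COLOR_RGB2BGR))
E
python3 - <<'E'
from h import *
for n in ["scene","side"]:
    p,d,K,W=snap(n); P=cloud(d,K,W); save(n,p); np.savez(n,p=p,P=P)
    print(n,W[:3,3].round(2))
    for l in ["fixture","guide_tube","stop_pin","notch_stand","gauge_rod","rod_rest","reader","jar","wash_bottle","foam_block","dish"]:
        for r in robot.recognise(n,l)[:3]:
            u,v=np.array(r["uv"]).round().astype(int); print(l,round(r["confidence"],2),u,v,P[v,u].round(3))
print(robot.read_state()["t"])
E
```

```text
scene [ 1.41 -0.43  1.39]
fixture 0.69 317 193 [ 0.497 -0.027  0.103]
guide_tube 0.4 335 190 [0.526 0.026 0.126]
notch_stand 0.85 275 297 [ 0.749 -0.285  0.003]
notch_stand 0.6 294 235 [ 0.563 -0.143  0.008]
gauge_rod 0.81 245 197 [ 0.349 -0.244  0.021]
gauge_rod 0.76 187 216 [ 0.346 -0.455  0.022]
gauge_rod 0.54 236 254 [ 0.597 -0.351  0.08 ]
rod_rest 0.6 244 265 [ 0.604 -0.337  0.01 ]
reader 0.8 391 173 [0.457 0.294 0.009]
jar 0.64 372 217 [0.629 0.119 0.047]
jar 0.55 238 252 [ 0.595 -0.343  0.083]
wash_bottle 0.67 226 290 [ 0.698 -0.418  0.068]
foam_block 0.84 447 200 [0.66  0.405 0.025]
foam_block 0.47 243 263 [ 0.595 -0.337  0.008]
dish 0.86 319 288 [ 0.779 -0.147  0.006]
side [0.18 0.88 0.91]
fixture 0.61 366 228 [0.438 0.05  0.089]
fixture 0.44 320 309 [0.469 0.281 0.016]
guide_tube 0.38 341 204 [0.517 0.027 0.129]
stop_pin 0.66 281 210 [ 0.728 -0.012  0.008]
stop_pin 0.49 330 195 [0.549 0.025 0.148]
notch_stand 0.86 341 189 [ 0.579 -0.128  0.047]
notch_stand 0.69 311 159 [ 0.754 -0.286  0.011]
gauge_rod 0.83 442 160 [ 0.335 -0.448  0.009]
gauge_rod 0.7 424 195 [ 0.344 -0.227  0.019]
gauge_rod 0.56 360 143 [ 0.594 -0.335  0.085]
rod_rest 0.85 366 163 [ 0.568 -0.33   0.013]
reader 0.89 322 307 [0.468 0.273 0.015]
reader 0.67 343 187 [ 0.577 -0.14   0.046]
jar 0.76 292 246 [0.608 0.147 0.049]
wash_bottle 0.51 353 147 [ 0.645 -0.41   0.011]
foam_block 0.66 220 329 [0.653 0.426 0.029]
dish 0.62 286 177 [ 0.794 -0.173  0.001]
1.2
```

View pics/scene.png

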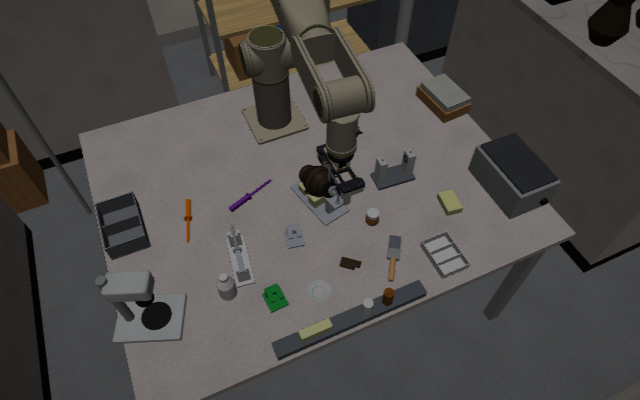

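View pics/side.png

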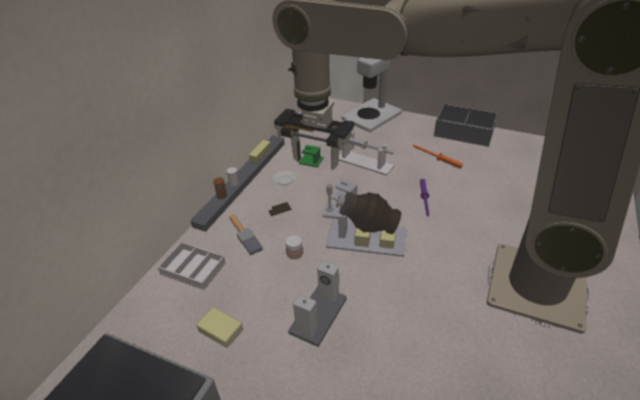

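The scene picture shows the fixture at about (325,190), the aluminium notch stand at (294,237), the white rod rest at (240,255) and the reader at (393,172). The green stand at (275,297) and the purple and orange rods are the decoys. The side picture shows the same layout, with the pin at about (330,195).

```bash
python3 - <<'E'
from h import *
s=robot.read_state(); print(Ro.from_rotvec(s["orientation"]).as_matrix().round(3),s["tool_pos"])
m=robot.camera_model("wrist");print(np.round(m["K"],1),np.round(m["tool_from_camera"],3))
E
```

```text
[[-0.  1. -0.]
 [ 1.  0. -0.]
 [-0. -0. -1.]] [5.99987467e-01 2.20933822e-05 2.29604483e-01]
[[276.7   0.  320.3]
 [  0.  276.7 196.6]
 [  0.    0.    1. ]] [[-0.001 -0.954 -0.301  0.083]
 [ 1.    -0.001  0.    -0.001]
 [-0.001 -0.301  0.954 -0.155]
 [ 0.     0.     0.     1.   ]]
```

>>> move_arm(deltas=[0,0,-0.06,0,0,0,1,0,0,-0.12,0,0,0,1,0,0,-0.18,0,0,0,1,0,0,-0.22,0,0,0,1,0,0,-0.22,0,0,0,1])

```text
t: 1.82
tool_pos: [0.6009, -0.0, 0.4545]
orientation: [2.217, 2.217, 0.008]
force: [-0.2, 0.4, 0.0]
opening: 0.0931
gripper_force: 0.0
```

```bash
python3 - <<'E'
from h import *
p,d,K,W=snap("wrist"); P=cloud(d,K,W); save("w1",p); np.savez("w1",p=p,P=P); print(W.round(3))
for l in ["guide_tube","stop_pin","notch_stand"]:
  for r in robot.recognise("wrist",l)[:3]:
    u,v=np.array(r["uv"]).round().astype(int); print(l,round(r["confidence"],2),u,v,P[v,u].round(3))
E
```

```text
[[ 1.    -0.003  0.008  0.599]
 [-0.001 -0.953 -0.302  0.083]
 [ 0.008  0.302 -0.953  0.609]
 [ 0.     0.     0.     1.   ]]
guide_tube 0.55 275 154 [0.527 0.011 0.143]
stop_pin 0.48 290 147 [0.556 0.027 0.175]
notch_stand 0.8 306 214 [ 0.573 -0.133  0.051]
notch_stand 0.61 378 269 [ 0.737 -0.27   0.051]
```

View pics/w1.png

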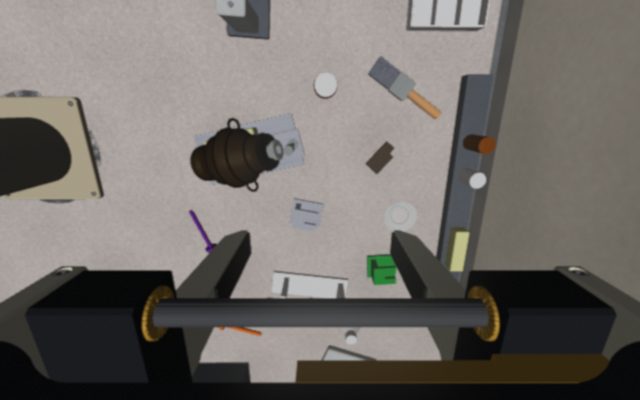

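The wrist picture shows the fixture at (245,155) with the pin at (291,147), the notch stand at (306,214), the rod rest at (310,285), the amber jar at (326,85) and the reader at (245,15). I'll enlarge the fixture and stand, and fit them.

```bash
python3 - <<'E'
from h import *
z=np.load("w1.npz");p,P=z["p"],z["P"]
c=cv2.resize(p[100:240,220:360],(600,600),interpolation=cv2.INTER_CUBIC);c=np.clip(c.astype(float)*1.5,0,255).astype(np.uint8);save("w1c",c)
def fit(mask,name):
    q=P[mask][:,:2]; r=cv2.minAreaRect((q*1000).astype(np.float32)); print(name,len(q),r,q.mean(0).round(4),P[mask][:,2].mean().round(4))
X,Y,Z=P[...,0],P[...,1],P[...,2]
n=(abs(X-.573)<.05)&(abs(Y+.133)<.05)
fit(n&(abs(Z-.05)<.006),"stand top"); fit(n&(Z>.058),"stand higher")
f=(abs(X-.56)<.06)&(abs(Y-.03)<.06)
fit(f&(abs(Z-.095)<.006),"plate"); fit(f&(X>.545)&(Z>.160),"knob")
fit((abs(X-.5)<.15)&(abs(Y-.03)<.1)&(Z>.004)&(Z<.02),"base")
for v in range(204,228,2): print(v,(P[v,290:324:2,2]*1000).round().astype(int))
E
```

```text
stand top 412 ((569.752685546875, -147.59872436523438), (44.648719787597656, 51.50489044189453), 77.94728088378906) [ 0.5683 -0.1465] 0.0493
stand higher 0 ((0.0, 0.0), (0.0, 0.0), 0.0) [nan nan] nan
plate 497 ((544.5420532226562, 20.00232696533203), (48.40720748901367, 50.156578063964844), 12.946166038513184) [0.5489 0.0242] 0.0947
knob 24404 ((582.4930419921875, 11.05724048614502), (48.9067268371582, 74.99822998046875), 89.96448516845703) [0.5736 0.0207] 0.5419
base 1035 ((502.5706481933594, 16.52458953857422), (329.65875244140625, 132.62493896484375), 19.820838928222656) [0.4967 0.032 ] 0.0096
204 [ 0 -1  7 19 15 14  8  9  7  6  7  8  7  7  9  7  6]
206 [ 0  8  6 32 27 28  8  8  7  6  7  7  8  8  8  6  7]
208 [                  -2 -9223372036854775808                    6
                   43                   40                   39
                    8                    7                    5
                    8                    8                    7
                    7                    8                    7
                    8                    8]
210 [-1  8  8 49 51 49 51 48 44 44  9  5  9  8  7  7 -1]
212 [-1  7  6 51 49 51 50 52 50 50 49 49 47 47 44  6  0]
214 [ 0  8 49 50 51 47 51 52 51 50 50 49 47 50 50  8  0]
216 [-3  6 50 53 51 49 50 51 50 49 49 51 48 49  6 10  0]
218 [ 6  8 51 48 48 49 49 50 10  8 49 50 49 49  8  6  0]
220 [ 4  6 50 50 48 50 50 49  7  9  7  5  7  8  8 -2  0]
222 [ 7  9 50 50 49 47 49 50 42  7  8  8  9  7  6  0 -1]
224 [-1 48 50 51 50 49 48 50 50 49 51 48 46  8  7 -3 -1]
226 [-2 50 50 50 49 51 50 49 49 48 49 50 48  7  9  0 -2]<stdin>:5: RuntimeWarning: Mean of empty slice.
  ret = um.true_divide(
  ret = ret.dtype.type(ret / rcount)
<stdin>:12: RuntimeWarning: invalid value encountered in cast
```

View pics/w1c.png

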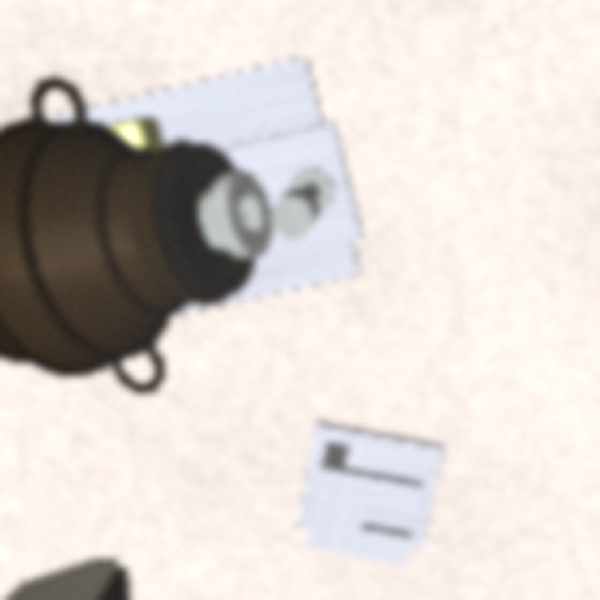

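Stand: its slot opens towards +x, yaw about -12°, centred near pixel (306,216). Fixture yaw is about +13°, with the pin knob at about (291,147). I'll refine the knob and work out the approach move.

```bash
cat >> h.py <<'E'
def Rt(yaw,pitch=0):
    "tool: x along heading yaw (outward), z down; pitch tilts rod's tip (-x side) down"
    x=np.array([np.cos(yaw),np.sin(yaw),0]);R=np.stack([x,np.cross([0,0,-1],x),[0,0,-1.]],1)
    return R@Ro.from_euler("y",pitch).as_matrix()
def delta(pos,R,s=None):
    s=s or robot.read_state(); R0=Ro.from_rotvec(s["orientation"]).as_matrix()
    print("delta",(R0.T@(np.array(pos)-s["tool_pos"])).round(4),Ro.from_matrix(R0.T@R).as_rotvec().round(4),"at",np.round(s["tool_pos"],4),"t",s["t"])
E
python3 - <<'E'
from h import *
z=np.load("w1.npz");P=z["P"];X,Y,Z=P[...,0],P[...,1],P[...,2]
k=(abs(X-.556)<.02)&(abs(Y-.027)<.025)&(Z>.150)&(Z<.19)
print(P[k].round(3)[::3],np.nanmedian(P[k],0))
print(Rt(.227).round(2),(Rt(0,.35)@[-1,0,0]).round(2))
delta([.556,.022,.27],Rt(.227))
E
```

```text
[[0.549 0.029 0.156]
 [0.554 0.029 0.158]
 [0.551 0.029 0.173]
 [0.555 0.029 0.171]
 [0.548 0.028 0.177]
 [0.553 0.028 0.177]
 [0.557 0.028 0.174]
 [0.546 0.027 0.176]
 [0.551 0.027 0.176]
 [0.556 0.027 0.175]
 [0.559 0.025 0.164]
 [0.549 0.025 0.175]
 [0.554 0.025 0.176]
 [0.559 0.025 0.177]
 [0.546 0.024 0.177]
 [0.551 0.024 0.177]
 [0.556 0.024 0.177]
 [0.56  0.023 0.174]
 [0.546 0.022 0.177]
 [0.551 0.022 0.176]
 [0.556 0.022 0.176]
 [0.56  0.022 0.175]
 [0.548 0.021 0.178]
 [0.552 0.02  0.176]
 [0.557 0.02  0.176]
 [0.546 0.019 0.176]
 [0.551 0.019 0.177]
 [0.555 0.019 0.176]
 [0.546 0.017 0.176]
 [0.551 0.017 0.176]
 [0.555 0.017 0.176]
 [0.547 0.016 0.175]
 [0.552 0.016 0.176]
 [0.557 0.016 0.177]
 [0.554 0.014 0.177]] [0.55279374 0.02240402 0.17627584]
[[ 0.97  0.23  0.  ]
 [ 0.23 -0.97  0.  ]
 [ 0.    0.   -1.  ]] [-0.94  0.   -0.34]
delta [ 0.0219 -0.0431  0.1775] [-0.003   0.002   1.3438] at [0.5997 0.     0.4474] t 2.025
```

>>> move_arm(deltas=[0.005,-0.01,0.02,0,0,0.17,1,0.01,-0.02,0.05,0,0,0.34,1,0.015,-0.03,0.08,0,0,0.51,1,0.0215,-0.0465,0.11,0,0,0.68,1,0.0215,-0.0465,0.14,0,0,0.85,1,0.0215,-0.0465,0.16,0,0,1.02,1,0.0215,-0.0465,0.175,0,0,1.19,1,0.0215,-0.0465,0.175,0,0,1.344,1,0.0215,-0.0465,0.175,0,0,1.344,1])

```text
t: 3.15
tool_pos: [0.5524, 0.0216, 0.2726]
orientation: [-3.121, -0.357, 0.005]
force: [-0.1, -0.3, 0.2]
opening: 0.0927
gripper_force: 0.0
```

```bash
python3 - <<'E'
from h import *
p,d,K,W=snap("wrist"); P=cloud(d,K,W); save("w2",p); np.savez("w2",p=p,P=P)
X,Y,Z=P[...,0],P[...,1],P[...,2]
k=(abs(X-.553)<.02)&(abs(Y-.022)<.02)&(Z>.172)&(Z<.182)
q=P[k];print(len(q),np.mean(q,0),cv2.minEnclosingCircle((q[:,:2]*1000).astype(np.float32)))
m=(abs(X-.55)<.05)&(abs(Y-.02)<.06)&(abs(Z-.095)<.004)
r=cv2.minAreaRect((P[m][:,:2]*1000).astype(np.float32));print(r,m.sum())
delta([q[:,0].mean(),q[:,1].mean(),.157],Rt(.227))
E
```

```text
218 [0.55251842 0.02170905 0.17625891] ((552.0875854492188, 21.375869750976562), 7.950656414031982)
((544.0157470703125, 19.475143432617188), (49.64968490600586, 49.689884185791016), 13.434306144714355) 1124
delta [ 1.000e-04 -1.000e-04  1.162e-01] [-0.0007  0.0022  0.0032] at [0.5527 0.0216 0.2732] t 3.2
```

View pics/w2.png

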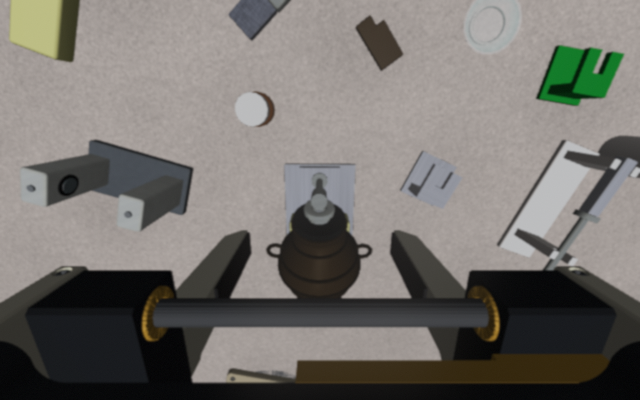

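The picture shows the knob at (320,205) centred between the fingers, the stand at (432,180), the rod on its rest near (580,210), the reader towers at (65,180) and (150,205), the amber jar at (254,109) and the green decoy at (580,75). One frame has everything, so I'll measure it all from here.

```bash
python3 - <<'E'
from h import *
z=np.load("w2.npz");P=z["P"];X,Y,Z=P[...,0],P[...,1],P[...,2]
def fit(m,n):
    q=P[m]; r=cv2.minAreaRect((q[:,:2]*1000).astype(np.float32)); print(n,m.sum(),np.round(r[0],1),np.round(r[1],1),round(r[2],1),q.mean(0).round(4))
n=(abs(X-.573)<.045)&(abs(Y+.146)<.045)
t=n&(abs(Z-.05)<.005); fit(t,"stand top")
# slot: low points (base) inside stand
R=np.array([[np.cos(.21),-np.sin(.21)],[np.sin(.21),np.cos(.21)]])
c=np.array([.5697,-.1476])
L=(P[...,:2]-c)@R.T   # into stand frame (yaw -0.21)
for a in range(-30,30,4):
    row=''
    for b in range(28,-29,-4):
        k=(abs(L[...,0]*1000-a)<2.5)&(abs(L[...,1]*1000-b)<2.5); row+='%4d'%(np.nanmedian(Z[k])*1000 if k.any() else -9)
    print(a,row)
fit((X>.3)&(X<.6)&(Y>.15)&(Y<.4)&(abs(Z-.12)<.005),"towers")
fit((X>.3)&(X<.6)&(Y>.15)&(Y<.4)&(abs(Z-.016)<.004),"rbase")
fit((X>.45)&(X<.75)&(Y<-.25)&(Y>-.45)&(Z>.067)&(Z<.10),"rod+")
fit((X>.45)&(X<.75)&(Y<-.25)&(Y>-.45)&(abs(Z-.010)<.003),"restbase")
k=(X>.45)&(X<.75)&(Y<-.25)&(Y>-.45)&(Z>.067)
v,u=np.nonzero(k); o=np.argsort(X[k]); print((np.c_[P[k],u,v][o][::14]).round(3).tolist())
k=(X>.45)&(X<.6)&(Y>.15)&(Y<.4)&(abs(Z-.12)<.005); lab=cv2.connectedComponentsWithStats(((X>.3)&(X<.6)&(Y>.15)&(Y<.4)&(abs(Z-.12)<.005)).astype(np.uint8))
for i in range(1,lab[0]):
    if lab[2][i,4]>20: fit(lab[1]==i,"tower%d"%i)
E
```

```text
stand top 1015 [ 569.2 -148.4] [45.2 51.8] 78.8 [ 0.5683 -0.1471  0.0493]
-30    5   7   7   8   6   7   7  -9   7   6   6   9   8   7   6
-26    6   7  33  49  49  48  49  49  49  49  49  49  49  48  -9
-22    6   7  33  49  49  49  49  49  49  49  49  49  49  48  -9
-18    4   7  31  49  49  49  49  49  49  49  49  49  49  49  -9
-14    3   7  35  47  47  48  49  49  49  49  49  49  50  49  -9
-10    5   7  44  49  48  48  49  49  49  49  49  49  49  48  -9
-6    6   7  45  48  48  48  49  49  49  49  49  49  49  48  -9
-2    5   7  44  28  49  48  49  49  49  49  49  49  48   8  -9
2    6   7  44  48  48  48  48  -9  -9  48  49  49  28   7  -9
6    6   7  44  48  48  48   7  -9  -9  47  49  49   8   8  -9
10    6   7  44   9  48  48  27  -9  -9  47  49  49  48   7   6
14    6   7  44  48  48  49  27  -9  -9  48  49  49  48   7   6
18    6   8  45  48  48  48   8  -9  -9  47  48  48  48   8  -9
22    6   8  45  48  48  48  28  -9  -9  48  49  48  48   8  -9
26    6   8   8   7   8   8   8   8   6  44  49   8   8   7   7
towers 1846 [471.4 289.2] [140.4  44.2] 85.8 [0.4728 0.2907 0.
[... 6592 characters left out ...]
.0], [0.655, -0.349, 0.08, 622.0, 164.0], [0.656, -0.355, 0.082, 628.0, 165.0], [0.656, -0.355, 0.083, 630.0, 165.0], [0.657, -0.334, 0.077, 610.0, 160.0], [0.657, -0.336, 0.078, 612.0, 160.0], [0.658, -0.351, 0.083, 627.0, 163.0], [0.658, -0.354, 0.083, 629.0, 163.0], [0.659, -0.347, 0.08, 622.0, 161.0], [0.659, -0.337, 0.073, 610.0, 158.0], [0.66, -0.338, 0.082, 618.0, 159.0], [0.66, -0.348, 0.079, 623.0, 160.0], [0.661, -0.347, 0.071, 616.0, 158.0], [0.662, -0.348, 0.081, 625.0, 159.0], [0.663, -0.362, 0.081, 636.0, 161.0], [0.663, -0.348, 0.083, 627.0, 158.0]]
tower1 978 [475.1 343.3] [30.8 44.2] 87.7 [0.4765 0.3419 0.1188]
tower2 868 [467.3 234.1] [30.  43.7] 86.7 [0.4687 0.2329 0.1189]
```

>>> move_arm(deltas=[0,0,0.05,0,0.002,0.003,1,0,0,0.09,0,0.002,0.003,0.7,0,0,0.116,0,0.002,0.003,0.45,0,0,0.116,0,0.002,0.003,0.3,0,0,0.116,0,0.002,0.003,0,0,0,0.116,0,0.002,0.003,0,0,0,0.116,0,0.002,0.003,0], squeeze=25)

```text
t: 4.08
tool_pos: [0.5543, 0.0215, 0.16]
orientation: [3.122, 0.351, 0.006]
force: [0.1, 0.7, 0.5]
opening: 0.0377
gripper_force: 0.0
```

>>> move_arm(deltas=[0,0,0,0,0,0,0,0,0,0,0,0,0,0,0,0,0,0,0,0,0,0,0,0,0,0,0,0])

```text
t: 4.58
tool_pos: [0.5535, 0.0215, 0.1587]
orientation: [-3.122, -0.351, -0.003]
force: [-0.5, 0.0, 1.1]
opening: 0.0155
gripper_force: 25.0
```

>>> move_arm(deltas=[0,0,-0.015,0,0,0,0,0,0,-0.035,0,0,0,0,0,0,-0.055,0,0,0,0,0,0,-0.065,0,0,0,0,-0.004,0.045,-0.065,0,0,0,0,-0.0085,0.09,-0.065,0,0,0,0,-0.0125,0.135,-0.05,0,0,0,0,-0.0165,0.16,-0.03,0,0,0,0,-0.0165,0.1715,-0.01,0,0,0,0,-0.0165,0.1715,-0.002,0,0,0,0,-0.0165,0.1715,-0.002,0,0,0,0])

```text
t: 5.95
tool_pos: [0.5751, -0.1481, 0.1599]
orientation: [-3.121, -0.352, -0.001]
force: [-1.0, -0.4, -0.8]
opening: 0.0155
gripper_force: 25.0
```

```bash
python3 - <<'E'
from h import *
p,d,K,W=snap("wrist"); P=cloud(d,K,W); save("w3",p[120:400,170:470].repeat(2,0).repeat(2,1)); np.savez("w3",p=p,P=P)
X,Y,Z=P[...,0],P[...,1],P[...,2]
n=(abs(X-.573)<.045)&(abs(Y+.146)<.045)&(abs(Z-.05)<.003)
print(n.sum(),cv2.minAreaRect((P[n][:,:2]*1000).astype(np.float32)))
k=(abs(X-.576)<.02)&(abs(Y+.149)<.02)&(Z>.16)&(Z<.22);print(np.nanmean(P[k],0))
s=robot.read_state();print(s["tool_pos"],s["opening"],s["force"])
# candidates of flange/foot
k=(abs(X-.576)<.03)&(abs(Y+.149)<.03)&(Z>.058)&(Z<.14)
for zz in range(60,140,8):
    kk=k&(abs(Z*1000-zz)<4)
    if kk.sum()>3:print(zz,kk.sum(),P[kk].min(0).round(4),P[kk].max(0).round(4))
E
```

```text
1357 ((569.27099609375, -148.35906982421875), (44.099342346191406, 52.84722900390625), 78.62261962890625)
[ 0.58088364 -0.14929731  0.18373834]
[ 0.57560328 -0.14820768  0.16082414] 0.015521991252204635 [-0.30689653 -0.27134493 -2.21285015]
68 6 [ 0.5736 -0.1519  0.0696] [ 0.5774 -0.1448  0.0714]
76 16 [ 0.5755 -0.1506  0.072 ] [ 0.5778 -0.1453  0.0799]
92 5 [ 0.58   -0.1559  0.0943] [ 0.5832 -0.1474  0.0959]
100 314 [ 0.5641 -0.159   0.0961] [ 0.5835 -0.1392  0.1036]
108 37 [ 0.574  -0.1525  0.1042] [ 0.5777 -0.1453  0.1117]
116 38 [ 0.5741 -0.1523  0.1121] [ 0.5776 -0.1454  0.1198]
124 41 [ 0.5745 -0.1521  0.12  ] [ 0.5779 -0.1455  0.1277]
132 51 [ 0.5744 -0.1529  0.1284] [ 0.5778 -0.1457  0.136 ]
```

View pics/w3.png

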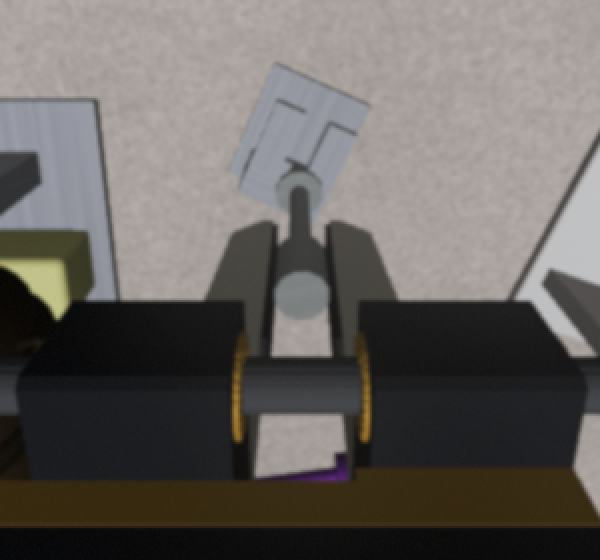

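The pin hangs upright in the grip, with its flange at (298,185) in the crop, just above the slot end.

>>> move_arm(deltas=[0.001,0.0007,0.012,0,0,0,0,0.001,0.0007,0.028,0,0,0,0,0.001,0.0007,0.04,0,0,0,0,0.001,0.0007,0.045,0,0,0,0,0.001,0.0007,0.047,0,0,0,0,0.001,0.0007,0.047,0,0,0,0])

```text
t: 6.75
tool_pos: [0.577, -0.15, 0.1139]
orientation: [3.122, 0.351, 0.004]
force: [0.3, 0.6, -1.2]
opening: 0.015
gripper_force: 25.0
```

>>> move_arm(deltas=[0,0,0.001,0,0,0,0,0,0,0.0015,0,0,0,0,0,0,0.0015,0,0,0,0])

```text
t: 7.12
tool_pos: [0.5776, -0.15, 0.1136]
orientation: [3.121, 0.351, 0.006]
force: [0.3, 0.9, 5.7]
opening: 0.0155
gripper_force: 25.0
```

```bash
python3 - <<'E'
from h import *
p,d,K,W=snap("wrist"); P=cloud(d,K,W);X,Y,Z=P[...,0],P[...,1],P[...,2]
k=(abs(X-.576)<.013)&(abs(Y+.149)<.013)&(Z>.052)&(Z<.058)
print(k.sum(),np.median(P[k],0),P[k].min(0),P[k].max(0))
s=robot.read_state();print(s["tool_pos"],s["force"])
E
```

```text
295 [ 0.57868824 -0.14918983  0.05353996] [ 0.5670874  -0.16053745  0.05213002] [ 0.585611   -0.14137365  0.05794189]
[ 0.57757462 -0.15005026  0.11361939] [-1.4769059   0.70192785  5.68973547]
```

>>> move_arm(deltas=[0,0,0,0,0,0,0.4,0,0,0,0,0,0,0.5,0,0,0,0,0,0,0.5,0,0,-0.03,0,0,0,0.5,0,0,-0.08,0,0,0,0.5,0,0.04,-0.11,0,0,0.1,0.5,0.001,0.1,-0.12,0,0,0.2,0.5,0.002,0.15,-0.12,0,0,0.3,0.5,0.003,0.206,-0.11,0,0,0.37,0.5,0.003,0.206,-0.11,0,0,0.37,0.5,0.003,0.206,-0.11,0,0,0.37,0.5])

```text
t: 8.55
tool_pos: [0.6249, -0.3498, 0.2214]
orientation: [-3.132, 0.229, -0.002]
force: [0.6, 1.1, 1.3]
opening: 0.0466
gripper_force: 0.0
```

```bash
python3 - <<'E'
from h import *
p,d,K,W=snap("wrist"); P=cloud(d,K,W); save("w4",p); np.savez("w4",p=p,P=P)
X,Y,Z=P[...,0],P[...,1],P[...,2]
yaw=np.radians(-8.1);c=np.array([.58,-.345])
for it in range(3):
    e=np.array([np.cos(yaw),np.sin(yaw)]);n=np.array([-e[1],e[0]])
    a=(P[...,:2]-c)@e;b=(P[...,:2]-c)@n
    m=(a>.012)&(a<.065)&(abs(b)<.02)&(abs(Z-.083)<.003)
    xs=np.arange(.014,.064,.004);mid=[]
    for x in xs:
        k=m&(abs(a-x)<.002); mid.append((b[k].min()+b[k].max())/2 if k.sum()>4 else np.nan)
    mid=np.array(mid);g=~np.isnan(mid);f=np.polyfit(xs[g],mid[g],1);yaw+=np.arctan(f[0]);c=c+n*f[1]
    print(np.degrees(yaw),c,mid.round(4),m.sum())
e=np.array([np.cos(yaw),np.sin(yaw)]);n=np.array([-e[1],e[0]]);a=(P[...,:2]-c)@e;b=(P[...,:2]-c)@n
col=(abs(b)<.015)&(Z>.0850)&(abs(a)<.03);print("collar a",np.percentile(a[col],[2,50,98]),Z[col].max())
st=(abs(b)<.006)&(Z>.07)&(Z<.083)&(a<-.01)&(a>-.13);print("stem",a[st].min(),[(x,b[st&(abs(a-x)<.005)].mean().round(4)) for x in (-.1,-.08,-.05,-.03)])
hd=(abs(b)<.008)&(Z>.075)&(a>.05)&(a<.12);print("hend",a[hd].max())
w=(X>.6)&(X<.8)&(Y<-.36)&(Z>.09)&(Z<.13)
print("bottle",P[w].min(0) if w.any() else None,P[w].max(0) if w.any() else None)
print(c); s=robot.read_state();print(s["tool_pos"],s["opening"])
E
```

```text
-7.739781171906827 [ 0.57997748 -0.34515823] [ 0.0001  0.0001  0.      0.     -0.     -0.     -0.     -0.0001 -0.0001
 -0.0001  0.0004  0.0004  0.0004] 655
-7.742253207508945 [ 0.57997807 -0.34515388] [ 0.0002  0.0001  0.      0.     -0.0001 -0.0001 -0.0001 -0.0002 -0.0002
 -0.0003  0.0002  0.0002  0.0002] 654
-7.74226248457315 [ 0.57997807 -0.34515389] [ 0.0002  0.0001  0.      0.     -0.0001 -0.0001 -0.0001 -0.0002 -0.0002
 -0.0003  0.0002  0.0002  0.0002] 654
collar a [-0.0029716   0.00116124  0.00488175] 0.08895063069128162
stem -0.10067627584374324 [(-0.1, np.float64(-0.0013)), (-0.08, np.float64(-0.0013)), (-0.05, np.float64(-0.0005)), (-0.03, np.float64(-0.0006))]
hend 0.0847313059445202
bottle [ 0.66053564 -0.4282167   0.09001109] [ 0.68580347 -0.40277682  0.11176269]
[ 0.57997807 -0.34515389]
[ 0.62529809 -0.34920241  0.22237572] 0.04673311143583779
```

View pics/w4.png

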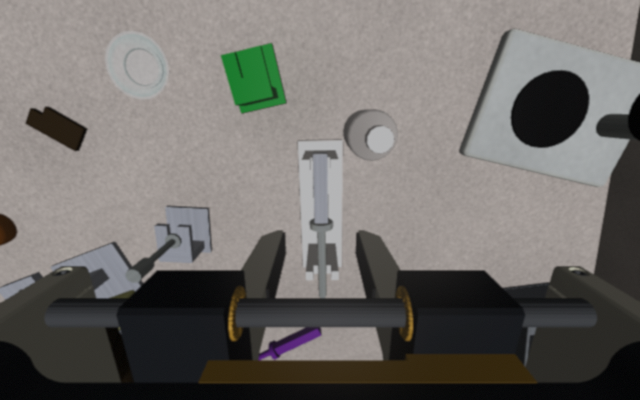

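The picture shows the pin parked upright in the aluminium stand at (170,245), and the rod between the open fingers with its collar at (320,225). The bottle at (372,133) is clear.

```bash
python3 - <<'E'
from h import *
delta([.6127,-.3497,.068],Rt(np.radians(-7.6)))
E
```

```text
delta [-0.0127  0.0025  0.1543] [-0.0011 -0.0021 -0.0125] at [ 0.6253 -0.3492  0.2224] t 8.6
```

>>> move_arm(deltas=[-0.006,0.001,0.05,0,-0.002,-0.012,0.5,-0.0127,0.0025,0.1,0,-0.002,-0.012,0.5,-0.0127,0.0025,0.135,0,-0.002,-0.012,0.45,-0.0127,0.0025,0.154,0,-0.002,-0.012,0.35,-0.0127,0.0025,0.154,0,-0.002,-0.012,0.25,-0.0127,0.0025,0.154,0,-0.002,-0.012,0,-0.0127,0.0025,0.154,0,-0.002,-0.012,0,-0.0127,0.0025,0.154,0,-0.002,-0.012,0,-0.0127,0.0025,0.154,0,-0.002,-0.012,0], squeeze=45)

```text
t: 9.72
tool_pos: [0.614, -0.351, 0.0707]
orientation: [3.134, -0.21, 0.005]
force: [-0.9, 2.9, 6.2]
opening: 0.016
gripper_force: 45.0
```

>>> move_arm(deltas=[0,0,-0.02,0,0,0,0,0,0,-0.06,0,0,0,0,0,0,-0.11,0,0,0,0,0,0,-0.16,0,0,0,0,0,0,-0.18,0,0,0,0,0,0,-0.18,0,0,0,0])

```text
t: 10.48
tool_pos: [0.6132, -0.3514, 0.2502]
orientation: [3.133, -0.211, 0.005]
force: [0.4, -0.2, -2.1]
opening: 0.0158
gripper_force: 45.0
```

```bash
python3 - <<'E'
from h import *
# mouth from w2
P=np.load("w2.npz")["P"]
u=np.array([np.cos(.349)*np.cos(.232),np.cos(.349)*np.sin(.232),np.sin(.349)]);M=np.array([.5309,.0166,.130])
l=np.array([-np.sin(.232),np.cos(.232),0]);w=np.cross(u,l)
D=P-M;a,b,c=D@u,D@l,D@w;r=np.hypot(b,c)
k=(r<.021)&(abs(a)<.006)
print(k.sum(),"a",np.percentile(a[k],[10,50,90]),"b",b[k].min(),b[k].max(),"c",c[k].min(),c[k].max())
f=(r<.017)&(r>.009)&(abs(a)<.006);q=P[f];n=np.linalg.svd(q-q.mean(0))[2][2];n*=np.sign(n[0]);print("normal yaw",np.degrees(np.arctan2(n[1],n[0])),"elev",np.degrees(np.arcsin(n[2])),f.sum())
h=(r<.012)&(a<-.008)&(a>-.1);print("hole",h.sum(),P[h].mean(0) if h.any() else 0,b[h].mean(),c[h].mean())
# rod in hand
s=robot.read_state();R0=Ro.from_rotvec(s["orientation"]).as_matrix()
p,d,K,W=snap("wrist");save("w5",p);Q=(cloud(d,K,W)-s["tool_pos"])@R0
np.savez("w5",Q=Q,p=p)
m=(abs(Q[...,1])<.02)&(abs(Q[...,2]+.008)<.03)&(Q[...,0]>-.2)&(Q[...,0]<.1)
for x in np.arange(-.15,.07,.01):
    k=m&(abs(Q[...,0]-x)<.005)
    if k.sum()>3: print(round(x,3),k.sum(),"ymid",((Q[k][:,1].min()+Q[k][:,1].max())/2).round(4),"zmin",np.percentile(Q[k][:,2],5).round(4),"ymean of top",Q[k][Q[k][:,2]<np.percentile(Q[k][:,2],30)][:,1].mean().round(4))
cc=m&(Q[...,2]<-.008-.0095)&(Q[...,0]<0)&(Q[...,0]>-.06);print("collar x",np.percentile(Q[cc][:,0],[2,50,98]) if cc.any() else 0)
print(s["tool_pos"],s["orientation"],s["force"],s["wrist_torque"],s["opening"])
E
```

```text
385 a [-4.11052140e-03 -8.42453054e-04 -5.56373982e-05] b -0.017089289523380593 0.017430365730082054 c -0.013864381256891685 0.018810624131847396
normal yaw 12.2392856991743 elev 22.5026462919454 280
hole 42 [0.52078945 0.01415506 0.1232495 ] -5.4777598377784735e-05 -0.0027865575693368115
-0.08 68 ymid 0.0017 zmin -0.0089 ymean of top 0.0019
-0.07 161 ymid 0.0017 zmin -0.0092 ymean of top 0.0017
-0.06 167 ymid 0.0017 zmin -0.0093 ymean of top 0.0016
-0.05 66 ymid 0.0017 zmin -0.0093 ymean of top 0.0011
-0.03 77 ymid 0.0017 zmin -0.012 ymean of top 0.0008
-0.02 360 ymid 0.0017 zmin -0.0125 ymean of top 0.0018
-0.01 413 ymid 0.0017 zmin -0.0155 ymean of top 0.0013
0.0 510 ymid 0.0017 zmin -0.0347 ymean of top 0.0018
0.01 2177 ymid 0.0 zmin -0.0349 ymean of top -0.0005
0.02 453 ymid 0.0017 zmin -0.0125 ymean of top 0.0017
0.03 482 ymid 0.0015 zmin -0.0126 ymean of top 0.0019
0.04 523 ymid 0.0017 zmin -0.0125 ymean of top 0.0015
0.05 433 ymid 0.0016 zmin -0.0124 ymean of top 0.0013
collar x [-7.66664263e-03 -3.04121448e-03 -4.70678167e-05]
[ 0.61318912 -0.35141581  0.25015004] [ 3.13326468 -0.21088157  0.00474608] [ 0.3984845  -0.15959615 -2.12440661] [0.06025998 0.09238528 0.01895684] 0.01579783366370971
```

View pics/w5.png

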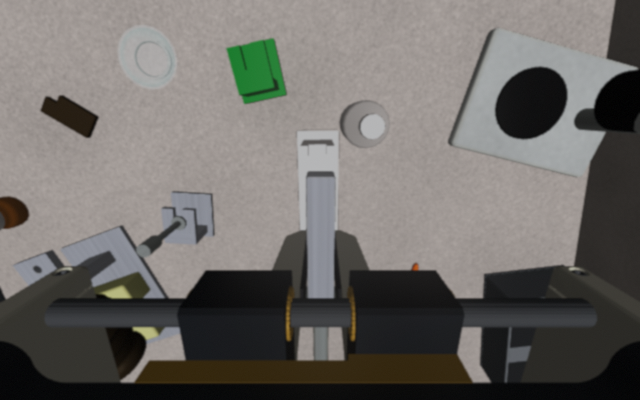

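The rod sits level in the grip, and the pin is still upright in the stand at (165,235).

```bash
cat >> h.py <<'E'
U=np.array([np.cos(.349)*np.cos(.232),np.cos(.349)*np.sin(.232),np.sin(.349)]);M=np.array([.5309,.0166,.130])
TIP=np.array([-.1365,.0017,-.0044])
def ins(s,yaw=.232,pitch=.349):
    R=Rt(yaw,pitch); return M+U*s-R@TIP,R
E
python3 - <<'E'
from h import *
Q=np.load("w5.npz")["Q"];k=(abs(Q[...,1]-.0017)<.006)&(abs(Q[...,2]+.0125)<.003)&(Q[...,0]>.03)&(Q[...,0]<.08)
print("hend",np.percentile(Q[k][:,0],[90,98,100]))
p,R=ins(.05);print(p,R.round(3));delta(p,R)
E
```

```text
hend [0.04856393 0.04988407 0.05021237]
[0.70253491 0.05889623 0.18964047] [[ 0.915  0.23   0.333]
 [ 0.216 -0.973  0.079]
 [ 0.342  0.    -0.94 ]]
delta [ 0.0345 -0.418   0.058 ] [ 0.0631  0.3454 -0.3627] at [ 0.6124 -0.3508  0.2473] t 10.525
```

>>> move_arm(deltas=[0.004,-0.05,0,0.007,0.038,-0.04,0,0.008,-0.1,0,0.014,0.077,-0.08,0,0.012,-0.155,0,0.021,0.115,-0.12,0,0.016,-0.21,0,0.028,0.154,-0.16,0,0.02,-0.265,0,0.035,0.192,-0.2,0,0.025,-0.315,0.01,0.042,0.23,-0.24,0,0.03,-0.36,0.02,0.049,0.27,-0.28,0,0.0345,-0.4,0.035,0.056,0.307,-0.32,0,0.0345,-0.418,0.05,0.063,0.345,-0.363,0,0.0345,-0.418,0.058,0.063,0.345,-0.363,0,0.0345,-0.418,0.058,0.063,0.345,-0.363,0,0.0345,-0.418,0.058,0.063,0.345,-0.363,0])

```text
t: 12.02
tool_pos: [0.703, 0.0578, 0.1907]
orientation: [-3.035, -0.352, -0.535]
force: [0.5, 0.3, -1.3]
opening: 0.0156
gripper_force: 45.0
```

```bash
python3 - <<'E'
from h import *
p,R=ins(.05);delta(p,R);s=robot.read_state();print(s["force"],s["wrist_torque"])
pc,d,K,W=snap("wrist");P=cloud(d,K,W);np.savez("w6",P=P,p=pc);save("w6",pc)
D=P-M;a=D@U;l=np.array([-np.sin(.232),np.cos(.232),0]);w=np.cross(U,l);b,c=D@l,D@w
m=(abs(b)<.02)&(abs(c)<.03)&(a>.03)&(a<.16)
for x in np.arange(.03,.16,.01):
    k=m&(abs(a-x)<.005)
    if k.sum()>3: print(round(x,3),k.sum(),"b",b[k].min().round(4),b[k].max().round(4),"c",np.percentile(c[k],[2,98]).round(4))
k=(np.hypot(b,c)<.021)&(abs(a)<.007);print("mouth",k.sum(),b[k].min(),b[k].max(),c[k].min(),c[k].max(),np.median(a[k]))
p,d,K,W=snap("side");save("s6",cv2.resize(p[140:260,240:400],(800,600),interpolation=cv2.INTER_CUBIC))
E
```

```text
delta [-0.0005 -0.0012  0.0009] [ 0.0009  0.0002 -0.0012] at [0.703  0.0578 0.1907] t 12.025
[ 0.46335143  0.31333219 -1.2869496 ] [-0.04728986  0.2925113  -0.00242659]
0.11 122 b -0.0054 0.0036 c [0.0022 0.0066]
0.12 163 b -0.0054 0.0035 c [0.0023 0.0062]
0.13 165 b -0.0053 0.0034 c [0.0026 0.0064]
0.14 10 b -0.0039 0.002 c [0.0051 0.0062]Traceback (most recent call last):
  File "<stdin>", line 9, in <module>
    return umr_minimum(a, axis, None, out, keepdims, initial, where)
ValueError: zero-size array to reduction operation minimum which has no identity
```

>>> move_arm(deltas=[-0.015,-0.001,0.001,0,0,-0.001,0,-0.035,-0.001,0.001,0,0,-0.001,0,-0.05,-0.001,0.001,0,0,-0.001,0,-0.062,-0.001,0.001,0,0,-0.001,0,-0.072,-0.001,0.001,0,0,-0.001,0])

```text
t: 12.7
tool_pos: [0.6368, 0.0439, 0.1653]
orientation: [-3.035, -0.355, -0.536]
force: [0.7, -0.1, -1.8]
opening: 0.0156
gripper_force: 45.0
```

```bash
python3 - <<'E'
from h import *
p,R=ins(-.02);delta(p,R);s=robot.read_state();print(s["force"],s["wrist_torque"])
p,d,K,W=snap("side");save("s6",cv2.resize(p[140:260,240:400],(800,600),interpolation=cv2.INTER_CUBIC))
E
```

```text
delta [0.0016 0.0005 0.0002] [ 0.0006 -0.0008  0.001 ] at [0.6368 0.0439 0.1653] t 12.7
[ 0.67357647 -0.05140337 -1.8436801 ] [-0.04130806  0.36905617 -0.00102787]
```

View pics/s6.png

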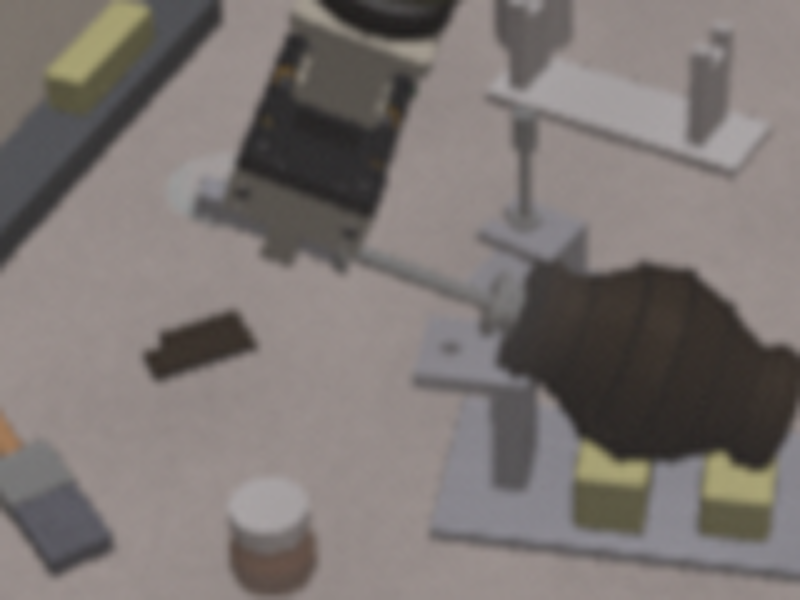

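The rod has entered the mouth at about (500,300) without force, and the pin still stands upright in its notch at (525,180).

>>> move_arm(deltas=[-0.012,0.0003,0,0,0,0.001,0,-0.024,0.0003,0,0,0,0.001,0,-0.036,0.0003,0,0,0,0.001,0,-0.048,0.0003,0,0,0,0.001,0,-0.058,0.0003,0,0,0,0.001,0,-0.066,0.0003,0,0,0,0.001,0,-0.066,0.0003,0,0,0,0.001,0])

```text
t: 13.62
tool_pos: [0.5761, 0.0296, 0.142]
orientation: [-3.035, -0.354, -0.534]
force: [1.6, -0.4, -1.9]
opening: 0.0154
gripper_force: 45.0
```

>>> move_arm(deltas=[-0.003,0,0,0,0,0,0,-0.006,0,0,0,0,0,0,-0.008,0,0,0,0,0,0,-0.008,0,0,0,0,0,0])

```text
t: 14.12
tool_pos: [0.5692, 0.028, 0.1394]
orientation: [-3.035, -0.354, -0.535]
force: [-0.9, -0.5, -1.9]
opening: 0.0154
gripper_force: 45.0
```

```bash
python3 - <<'E'
from h import *
p,R=ins(-.1);delta(p,R);s=robot.read_state();print(s["force"],s["force"]@U,s["wrist_torque"])
E
```

```text
delta [-0.0042  0.0006 -0.0004] [0.     0.0003 0.0004] at [0.5692 0.028  0.1394] t 14.125
[-0.93440853 -0.51635624 -1.93244494] -1.6269340378069161 [0.05939403 0.32504983 0.00835323]
```

>>> move_arm(deltas=[-0.0015,0,0,0,0,0,0,-0.003,0,0,0,0,0,0,-0.004,0,0,0,0,0,0,-0.004,0,0,0,0,0,0])

```text
t: 14.62
tool_pos: [0.5666, 0.0273, 0.139]
orientation: [-3.034, -0.354, -0.539]
force: [4.4, 2.4, -2.8]
opening: 0.0153
gripper_force: 45.0
```

>>> move_arm(deltas=[-0.001,0,0,0,0,0,0,-0.0015,0,0,0,0,0,0,-0.0015,0,0,0,0,0,0])

```text
t: 15.0
tool_pos: [0.5664, 0.0271, 0.1394]
orientation: [-3.033, -0.354, -0.543]
force: [11.6, 2.5, -4.4]
opening: 0.016
gripper_force: 45.0
```

```bash
python3 - <<'E'
from h import *
p,R=ins(-.1);delta(p,R);s=robot.read_state();print(s["force"],s["force"]@U,s["wrist_torque"])
p,d,K,W=snap("side");save("s7",cv2.resize(p[140:260,240:400],(800,600),interpolation=cv2.INTER_CUBIC))
E
```

```text
delta [-0.0015  0.0003  0.0006] [ 0.0009 -0.0053  0.0003] at [0.5664 0.0271 0.1394] t 15.0
[11.56114929  2.549934   -4.36746567] 9.630575626014718 [ 0.5262951  -1.4272878   0.01549843]
```

View pics/s7.png

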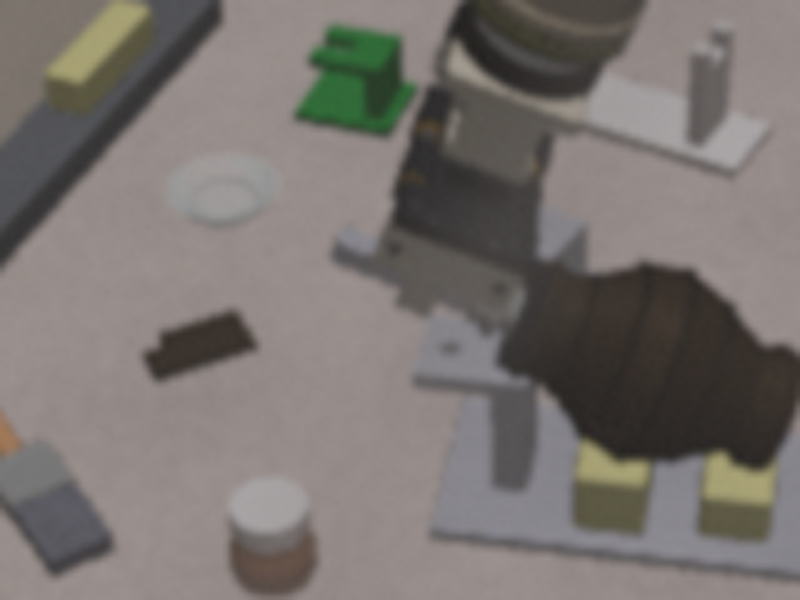

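The collar is seated on the mouth with about 10 N of push. Now I'll draw it out.

>>> move_arm(deltas=[0.006,0,0,0,0,0,0,0.02,0,0,0,0,0,0,0.04,0,0,0,0,0,0,0.06,0,0,0,0,0,0,0.08,0,0,0,0,0,0,0.1,0,0,0,0,0,0,0.12,0,0,0,0,0,0,0.14,0,0,0,0,0,0,0.155,0,0,0,0,0,0,0.16,0,0,0,0,0,0,0.16,0,0,0,0,0,0])

```text
t: 16.42
tool_pos: [0.7103, 0.0615, 0.1918]
orientation: [-3.035, -0.354, -0.533]
force: [0.2, -0.4, -1.7]
opening: 0.0155
gripper_force: 45.0
```

```bash
cat >> h.py <<'E'
TIP[0]=-.138
RY=np.radians(-4.2); RP=np.array([.4712,.289,.090])
def rd(s):
    R=Rt(RY); return RP+R[:,0]*s-R@TIP,R
E
python3 - <<'E'
from h import *
p,R=rd(.08);print(p);delta(p,R);print(robot.read_state()["force"])
E
```

```text
[0.68873906 0.27472951 0.0856    ]
delta [-0.0098 -0.2125  0.1094] [-0.0531 -0.3452  0.3027] at [0.7103 0.0615 0.1918] t 16.425
[ 0.23232889 -0.3756778  -1.6752284 ]
```

>>> move_arm(deltas=[0,-0.03,0,-0.007,-0.045,0.04,0,0,-0.07,0,-0.014,-0.09,0.08,0,0,-0.11,0,-0.021,-0.135,0.12,0,0,-0.15,0.01,-0.028,-0.18,0.16,0,-0.003,-0.185,0.03,-0.036,-0.23,0.2,0,-0.006,-0.2125,0.06,-0.045,-0.29,0.25,0,-0.0098,-0.2125,0.09,-0.053,-0.345,0.303,0,-0.0098,-0.2125,0.109,-0.053,-0.345,0.303,0,-0.0098,-0.2125,0.109,-0.053,-0.345,0.303,0,-0.0098,-0.2125,0.109,-0.053,-0.345,0.303,0])

```text
t: 17.68
tool_pos: [0.6894, 0.2744, 0.0881]
orientation: [-3.139, 0.116, -0.005]
force: [0.4, -0.0, -1.2]
opening: 0.0155
gripper_force: 45.0
```

```bash
python3 - <<'E'
from h import *
p,R=rd(0);delta(p,R);s=robot.read_state();print(s["force"])
R0=Ro.from_rotvec(s["orientation"]).as_matrix()
pc,d,K,W=snap("wrist");Q=(cloud(d,K,W)-s["tool_pos"])@R0
m=(abs(Q[...,1])<.02)&(abs(Q[...,2]+.008)<.03)
for x in (-.08,-.07,-.06,.02,.03,.04):
    k=m&(abs(Q[...,0]-x)<.005)
    if k.sum()>3: print(x,"ymid",((Q[k][:,1].min()+Q[k][:,1].max())/2).round(4),"ztop",np.percentile(Q[k][:,2],5).round(4))
k=(abs(Q[...,1]-.0017)<.006)&(abs(Q[...,2]+.0125)<.003)&(Q[...,0]>.03)&(Q[...,0]<.08);print("hend",Q[k][:,0].max())
E
```

```text
delta [-0.0807 -0.0003  0.0022] [-0.0011 -0.0033 -0.0003] at [0.6894 0.2744 0.0881] t 17.675
[ 0.36672765 -0.02714607 -1.24426072]
-0.08 ymid 0.0017 ztop -0.0091
-0.07 ymid 0.0017 ztop -0.0093
-0.06 ymid 0.0017 ztop -0.0091
0.02 ymid 0.0017 ztop -0.0125
0.03 ymid 0.0015 ztop -0.0126
0.04 ymid 0.0017 ztop -0.0125
hend 0.050205827197809694
```

>>> move_arm(deltas=[-0.02,0,0.001,-0.001,-0.003,0,0,-0.04,0,0.002,-0.001,-0.003,0,0,-0.06,0,0.002,-0.001,-0.003,0,0,-0.075,0,0.002,-0.001,-0.003,0,0,-0.0807,-0.0003,0.0022,-0.001,-0.003,0,0,-0.0807,-0.0003,0.0022,-0.001,-0.003,0,0,-0.0807,-0.0003,0.0022,-0.001,-0.003,0,0,-0.0807,-0.0003,0.0022,-0.001,-0.003,0,0])

```text
t: 18.73
tool_pos: [0.609, 0.2808, 0.0842]
orientation: [3.139, -0.116, -0.003]
force: [0.0, -0.2, -1.8]
opening: 0.0158
gripper_force: 45.0
```

```bash
python3 - <<'E'
from h import *
p,R=rd(0);delta(p,R);print(robot.read_state()["force"])
p,d,K,W=snap("side");P=cloud(d,K,W)
Rr=Rt(RY);L=(P-[RP[0],RP[1],0]);a=L@Rr[:,0];b=-L@Rr[:,1];z=P[...,2]
k=(abs(b)<.03)&(z>.07)&(z<.12)&(a<.05)&(a>-.06);print("side: tip a",np.sort(a[k])[:4],"b",np.percentile(b[k],[2,50,98]),"z",np.percentile(z[k],[2,50,98]),k.sum())
t=(z>.112)&(z<.126)&(abs(b)<.08)&(abs(a)<.04);print("towers a",np.percentile(a[t],[2,98]),"b",b[t].min(),b[t].max(),"inner",b[t&(b<0)].max(),b[t&(b>0)].min())
p2,d2,K2,W2=snap("scene");P=cloud(d2,K2,W2);L=(P-[RP[0],RP[1],0]);a=L@Rr[:,0];b=-L@Rr[:,1];z=P[...,2]
k=(abs(b)<.03)&(z>.07)&(z<.12)&(a<.05)&(a>-.06);print("scene: tip a",np.sort(a[k])[:4],"b",np.percentile(b[k],[2,50,98]),k.sum())
t=(z>.112)&(z<.126)&(abs(b)<.08)&(abs(a)<.04);print("towers a",np.percentile(a[t],[2,98]),"b",b[t].min(),b[t].max())
x=cv2.resize(p[120:350,250:420],(400,540),interpolation=cv2.INTER_CUBIC);y=cv2.resize(p2[130:266,300:400],(397,540),interpolation=cv2.INTER_CUBIC);save("f",np.hstack([x,y]))
E
```

```text
delta [-0.      0.0002 -0.0014] [ 0.0006  0.0016 -0.0007] at [0.609  0.2808 0.0842] t 18.725
[ 0.00547422 -0.23423974 -1.79670056]
side: tip a [-0.00030251  0.00018066  0.00124125  0.00226727] b [-0.0023449   0.00365425  0.00759268] z [0.08660993 0.091588   0.09513863] 93
towers a [-0.02317932  0.01822518] b -0.06828184799145588 0.07347641633940792 inner -0.03653207937464188 0.04223425613421074
scene: tip a [0.00039938 0.0008663  0.00323084 0.00947292] b [-0.00590608 -0.00051854  0.00572058] 22
towers a [-0.02257184  0.02127975] b -0.06978860103697414 0.05716286682861437
```

View pics/f.png

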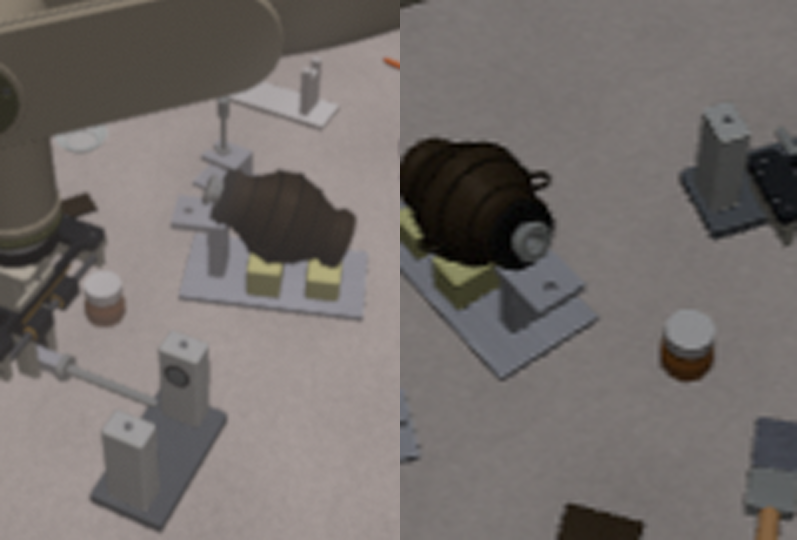

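The tip sits at the reader's midpoint, near (155,400) in the left half. The pin stands in the notch at (225,125), and the amber jar is untouched. I'll let the arm settle with a 1 mm height correction.

>>> move_arm(deltas=[0,0,-0.001,0,0.001,0,0,0,0,-0.001,0,0.001,0,0,0,0,-0.001,0,0.001,0,0,0,0,-0.001,0,0.001,0,0,0,0,-0.001,0,0.001,0,0,0,0,-0.001,0,0.001,0,0,0,0,-0.001,0,0.001,0,0,0,0,-0.001,0,0.001,0,0])

```text
t: 19.82
tool_pos: [0.6085, 0.2809, 0.0853]
orientation: [3.139, -0.116, -0.001]
force: [-0.2, 0.7, -1.7]
opening: 0.0153
gripper_force: 45.0
```

```bash
python3 - <<'E'
from h import *
p,R=rd(0);delta(p,R);s=robot.read_state();print(s["force"],np.abs(s["dq"]).max())
P=cloud(*snap("side")[1:]);k=(abs(P[...,0]-.575)<.03)&(abs(P[...,1]+.15)<.03)
print("pin knob/flange",[np.median(P[k&(P[...,2]>lo)&(P[...,2]<hi)],0).round(3) for lo,hi in ((.11,.14),(.052,.058))],np.nanmax(P[k][:,2]))
E
```

```text
delta [ 0.0005  0.0003 -0.0003] [ 0.0006  0.0008 -0.0004] at [0.6085 0.2809 0.0853] t 19.825
[-0.18224485  0.6680165  -1.65520484] 0.0013331304870918797
pin knob/flange [array([ 0.572, -0.144,  0.125]), array([ 0.569, -0.145,  0.053])] 0.13406187675580983
```

```bash
python3 -c "
from plant import robot
print(robot.close_job())"
```

```text
the job is handed in; nothing more can be done
None
```

The job is handed in at about 19.8 s of the 59 s allowed: the stop pin is parked upright in the notch and released, and the rod seated on the tube's mouth at about 10 N. The rod was then drawn out and is held level and still, its tip within about 1–2 mm of the reading point by the camera measurements.

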